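# Sort spare parts into the stock trays

### The arm

A 6-joint arm with a two-finger parallel gripper is mounted at the origin on the work surface. World frame = base frame: x ahead of the robot, y to its left, z up, the work surface at z = 0. Lengths are in m, angles in degrees, forces in N, time in s.
With the tool pointing down it reaches from about 0.3 to 0.75 m from the base axis. Payload 8.5 kg.
Tool frame: the origin (TCP) lies midway between the tips of the shut fingers; the grasp point (between the pads) lies 19 mm behind it (env.hold_point_z is the distance from the TCP to the grasp point, in m); z points along the fingers, y is the line along which they close (so a half turn about z gives the same grasp; the last joint's range is limited). The gripper opens to 85 mm and grips with 20 to 120 N. Pads are 22 mm wide; open, the fingers measure 114 mm over their backs; the gripper's body (76 mm by 85 mm) begins 54 mm behind the grasp point. The pads swing forward as they close: fully open they stand 13 mm farther back than shut.
Start: joints at [-76.679, 21.807, 74.336, -0, 83.858, -12.336], TCP at [0.238, -0.496, 0.231] pointing down, gripper open.
Joint ranges: [-178.18, 178.18], [-50.72, 133.34], [12.68, 142.11], [-81.47, 261.47], [9.98, 163.14], [-165.26, 165.26]. Speed limits (degrees/s): [136.94, 136.94, 180, 180, 180, 180].

### API

Orientations are given as a 3x3 rotation matrix whose columns are the frame's x, y, z axes.
In Python, from rig import observe, get_image, camera_info, env gives the robot as it stands.
- The arm moves only by the tool drive_tool, never from a script. Its arguments are lists of equal length, an entry for each row: "offset": the shift along the tool's x, y, z in units of 40 mm (1.0 is 40 mm), a list of three; "turn": the turn, a rotation vector about the tool's x, y, z in units of 6 degrees (1.0 is 6 degrees), a list of three; "hand": the opening, from 0 (shut) to 1 (fully open). A call has exactly 10 rows; each row shifts and turns the commanded pose from where the row before left it, along the tool's axes as they then stand; what a row does not reach is not made up. A row lasts 1/8 s, in which the tool goes at most 62.5 mm and 10.7 degrees, less where a joint would pass 70% of its speed; a pose out of reach is approached as far as the arm can. A call is refused whole if a number of a shift passes 1 or a number of a turn 1, either way. A call with a gripper value outside its range is refused whole. The fingers move at their own pace and stop on an object; "newtons" is the grip in N (left out, the last holds). Time passes only in rows, so rows that do not move let the fingers close, or fill a call up. It gives the time, the measured TCP pose, the force, the opening and the grip force at its end, in the units of the state.
- observe(): the state, without advancing time (a new reading comes with each control period).
- get_image(name): name is "side" or "top"; returns the picture (420x560x3 uint8, blue, green, red); there is no depth.
- camera_info(name): a dict with "fx", "fy", "cx", "cy" (pixels), "k1" (the pictures are not rectified: a ray, as slopes to the right and down, at radius r is drawn at 1 + k1 r^2 times it, then the intrinsics apply), "world_to_cam" (4x4, takes a point from world to camera coordinates). Camera axes: x right, y down, z forward; pixel columns grow to the right and rows downward; lengths in m; the calibration is good to about 2 mm. A picture is of the moment at which its call begins. camera_info takes no time and is no camera call.
- env.close_job(): hands the job in; it is judged then, once.
The state is a dict: "time_s": time; "q": joint angles; "qvel": joint speeds; "joint_efforts": joint torques, N m; "position": TCP position; "tool_rot": TCP orientation; "ft_force": force on the tool from outside, world axes, zero at the start; "wrist_torque": the same for the moment, N m; "grip_width": finger opening in m; "gripper_force": force on a finger pad.
Only numpy, scipy, OpenCV 4.12 (cv2) and the standard library are available. Lean on these libraries where they do the work, as an engineer would, in place of code of your own. Each camera call takes 0.05 s, during which the arm holds its last target. There are 200 camera calls.

### The job

Sort the five spare parts lying on the bench into the coloured trays by kind: both castor wheels into the green tray, both brass fittings (hexagon nut and flanged bush) into the blue tray, and the wooden knob into the red tray. Each must end up flat on the floor of its tray, the same way up as now, not stacked on another part or leaning on a rim, released and at rest.

Things in the scene. Friction and masses are not known exactly. Their poses are not given: they have to be found in the camera images.
- wheel_black_mid (a point): castor wheel lying flat: black rubber tyre, steel hub; disc 48 mm in diameter, 22 mm high; loose on the bench; point at its centre, half-way up; z axis up
- wheel_white_mid (a point): castor wheel lying flat: white plastic, grey hub; disc 48 mm in diameter, 22 mm high; loose on the bench; point at its centre, half-way up; z axis up
- brass_nut_mid (a point): large brass hexagon nut lying flat with dark bore: 36 mm across the flats, 41.6 mm across the corners, 24 mm high; its own x axis is at right angles to one pair of flats, the other pairs 60 degrees round; loose on the bench; point at its centre, half-way up; z axis up
- brass_bush_mid (a point): round brass bush standing on its flange, dark bore: flange 44 mm in diameter and 6 mm thick at the bottom, above it a body 30 mm in diameter; 28 mm high in all; loose on the bench; point at its centre, half-way up; z axis up
- wood_knob_mid (a point): round wooden drawer knob: foot 32 mm in diameter for the lower 10 mm, above it a head 42 mm in diameter; 30 mm high in all; loose on the bench; point at its centre, half-way up; z axis up
- tray_green: shallow open tray of green painted steel, fixed to the bench, 116 (x) by 166 (y) by 18 mm high outside, walls and floor 3 mm thick (inside 110 by 160 mm, 15 mm deep); origin at the centre of its underside, x across the short side, y along the long side, z up; a brass card frame on its -x side. The trays stand in a row, in any order
- tray_blue: shallow open tray of blue painted steel, fixed to the bench, 116 (x) by 166 (y) by 18 mm high outside, walls and floor 3 mm thick (inside 110 by 160 mm, 15 mm deep); origin at the centre of its underside, x across the short side, y along the long side, z up; a brass card frame on its -x side. The trays stand in a row, in any order
- tray_red: shallow open tray of red painted steel, fixed to the bench, 116 (x) by 166 (y) by 18 mm high outside, walls and floor 3 mm thick (inside 110 by 160 mm, 15 mm deep); origin at the centre of its underside, x across the short side, y along the long side, z up; a brass card frame on its -x side. The trays stand in a row, in any order
Not all that is in view belongs to the job. There is more than one size of the tray_red; the job needs the smaller.

How it is judged (in metres and radians):
At the end, for the whole second after the job is handed in: Both wheels lie in the green tray, nut and bush in the blue tray, knob in the red tray: each centre inside the tray (within 52 mm of its centre along x, 77 mm along y), at its resting height on the tray floor within 4 mm, upright within 0.12 rad, moving slower than 20 mm/s (x of wheel_black_mid in the frame of tray_green between -0.052 and 0.052 m and y of wheel_black_mid in the frame of tray_green between -0.077 and 0.077 m and z of wheel_black_mid in the frame of tray_green between 0.01 and 0.018 m and angle between each of wheel_black_mid, wheel_white_mid, brass_nut_mid, brass_bush_mid, wood_knob_mid's own z axis and vertical below 0.12 rad and linear speed of each of wheel_black, wheel_white, brass_nut, brass_bush, wood_knob below 0.02 m/s and x of wheel_white_mid in the frame of tray_green between -0.052 and 0.052 m and y of wheel_white_mid in the frame of tray_green between -0.077 and 0.077 m and z of wheel_white_mid in the frame of tray_green between 0.01 and 0.018 m and x of brass_nut_mid in the frame of tray_blue between -0.052 and 0.052 m and y of brass_nut_mid in the frame of tray_blue between -0.077 and 0.077 m and z of brass_nut_mid in the frame of tray_blue between 0.011 and 0.019 m and x of brass_bush_mid in the frame of tray_blue between -0.052 and 0.052 m and y of brass_bush_mid in the frame of tray_blue between -0.077 and 0.077 m and z of brass_bush_mid in the frame of tray_blue between 0.013 and 0.021 m and x of wood_knob_mid in the frame of tray_red between -0.052 and 0.052 m and y of wood_knob_mid in the frame of tray_red between -0.077 and 0.077 m and z of wood_knob_mid in the frame of tray_red between 0.014 and 0.022 m); the robot touches nothing.
It also fails if it takes over 112 s, if anything falls off the work surface, if the arm or the gripper's body presses on something with over 40 N, if the wrist force passes 120 N, or if a joint passes its speed limit or range.

## Working session

There is one attempt and no reset: what is moved stays moved. The work goes in short steps, Python scripts to look and compute and a tool call to move; the robot and the scene stay as the last step left them, time stands still between calls to the robot, and variables do not carry over. Pictures are saved under pics/ and viewed, at most 14 in all, crops included, and the job is handed in when it is done.

Besides the shell and the picture viewer there is one more tool, called after "Request:" in YAML: its name, and indented under it one key for each argument. drive_tool: Moves the arm, as the interface text tells. Its arguments: {"type":"object","properties":{"offset":{"type":"array"},"turn":{"type":"array"},"hand":{"type":"array"},"newtons":{"type":"number"}},"required":["offset","turn","hand"]}

```bash
mkdir -p pics; ls; python3 - <<'E'
from rig import *
import cv2
for n in("top","side"):
    cv2.imwrite(f"pics/{n}0.png",get_image(n)); c=camera_info(n); print(n,c)
s=observe();print(s["time_s"],s["position"],s["tool_rot"],s["grip_width"],env.hold_point_z)
E
```

```text
pics
top {'fx': 441.6322468613374, 'fy': 441.6322468613374, 'cx': 286.22283905772304, 'cy': 210.19651416403045, 'k1': -0.09569043520273199, 'world_to_cam': array([[ 0.1027441 , -0.99470717,  0.00114163, -0.0393406 ],
       [-0.9688053 , -0.10032875, -0.22660636,  0.43677554],
       [ 0.22552151,  0.02217645, -0.97398576,  0.92775584],
       [ 0.        ,  0.        ,  0.        ,  1.        ]])}
side {'fx': 397.1080312171242, 'fy': 397.1080312171242, 'cx': 276.19114429723413, 'cy': 213.59768745131743, 'k1': -0.05062332330089138, 'world_to_cam': array([[ 0.98518249, -0.17145748,  0.00421898, -0.4003057 ],
       [-0.09251781, -0.55199226, -0.82870079,  0.08567647],
       [ 0.14441579,  0.81603118, -0.55967598,  0.78523238],
       [ 0.        ,  0.        ,  0.        ,  1.        ]])}
0.1 [ 0.23806221 -0.49550883  0.23076482] [[ 9.01403165e-01  4.32980642e-01 -3.12955020e-04]
 [ 4.32980659e-01 -9.01402245e-01  1.32004298e-03]
 [ 2.89454700e-04 -1.32539439e-03 -9.99999080e-01]] 0.08589441617795061 0.0187
```

View pics/top0.png

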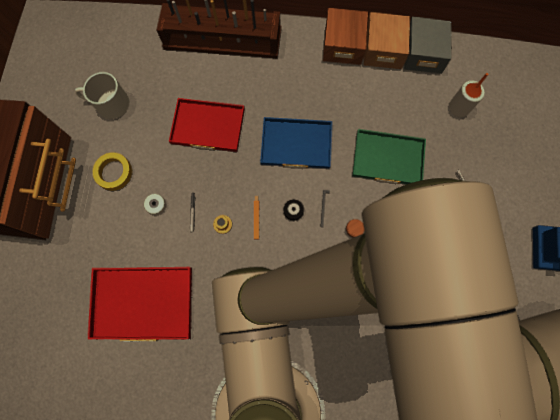

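View pics/side0.png

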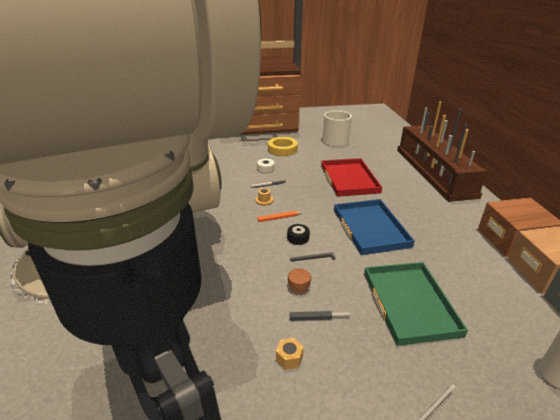

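Candidates: the white wheel is at top (153,204); the mug (103,92) and tape ring (111,171) are not parts. The black wheel is at (293,210). The bush is at (223,225), not the tape ring. The knob is at (355,228), not the cup (470,98). The nut shows only in side, at (290,352). The small red tray is at (207,125); the larger decoy is at (140,303). Blue is at (296,143), not the dark blue item (547,248), and green is at (389,157). Small tools lie between the parts.

```bash
cat > h.py <<'E'
import numpy as np, cv2
from rig import *
def ray(n,uv):
    c=camera_info(n); K=np.array([[c["fx"],0,c["cx"]],[0,c["fy"],c["cy"]],[0,0,1]])
    p=cv2.undistortPoints(np.array([[uv]],float),K,np.array([c["k1"],0,0,0.]))[0,0]
    M=c["world_to_cam"];R=M[:3,:3]
    return -R.T@M[:3,3],R.T@np.array([p[0],p[1],1])
def plane(n,uv,z):
    o,d=ray(n,uv); return (o+d*(z-o[2])/d[2])
def proj(n,P):
    c=camera_info(n); K=np.array([[c["fx"],0,c["cx"]],[0,c["fy"],c["cy"]],[0,0,1]]);M=c["world_to_cam"]
    return cv2.projectPoints(np.array([P],float),cv2.Rodrigues(M[:3,:3])[0],M[:3,3],K,np.array([c["k1"],0,0,0.]))[0].reshape(-1,2)[0]
def blob(img,box,lo,hi):
    x0,y0,x1,y1=box; h=cv2.cvtColor(img[y0:y1,x0:x1],cv2.COLOR_BGR2HSV)
    m=cv2.inRange(h,np.array(lo),np.array(hi))
    c=max(cv2.findContours(m,cv2.RETR_EXTERNAL,cv2.CHAIN_APPROX_NONE)[0],key=cv2.contourArea)
    return c+np.array([[x0,y0]])
E
python3 - <<'E'
from h import *
t=get_image("top"); s=get_image("side")
def show(n,c,z):
    (x,y),r=cv2.minEnclosingCircle(c); b=cv2.boundingRect(c)
    print(n,b,round(r,1),plane(n,(x,y),z)[:2].round(4))
for k,box,lo,hi,z in [("white",(135,188,172,220),(0,0,125),(180,80,255),.014),("black",(275,192,312,228),(0,0,0),(180,255,60),.011),("bush",(205,208,242,242),(10,90,60),(35,255,255),.008),("knob",(335,212,378,245),(0,100,50),(14,255,255),.020)]:
    print(k); show("top",blob(t,box,lo,hi),z)
for k,box,lo,hi,z in [("nutS",(265,330,315,375),(8,100,60),(35,255,255),.012),("knobS",(280,262,318,300),(0,100,40),(14,255,255),.018),("blackS",(280,220,315,248),(0,0,0),(180,255,60),.011),("bushS",(250,183,280,210),(10,90,60),(35,255,255),.010)]:
    print(k); show("side",blob(s,box,lo,hi),z)
for k,box,lo,hi in [("red",(160,90,255,160),(0,150,60),(8,255,255)),("blue",(250,105,340,175),(95,100,30),(125,255,255)),("green",(345,120,435,192),(50,80,30),(90,255,255))]:
    c=blob(t,box,lo,hi); q=cv2.approxPolyDP(c,0.05*cv2.arcLength(c,True),True)[:,0]
    P=np.array([plane("top",p,.018)[:2] for p in q]); print(k,q.tolist(),P.round(3).tolist(),P.mean(0).round(4))
a=cv2.resize(t[180:250,130:380],None,fx=3.2,fy=3.2)
b=cv2.resize(s[140:380,230:350],None,fx=1.5,fy=1.5)
o=np.zeros((590,800,3),np.uint8);o[:a.shape[0],:a.shape[1]]=a;o[225:225+b.shape[0],:b.shape[1]]=b
n=cv2.resize(s[325:380,260:320],None,fx=5,fy=5);o[225:225+n.shape[0],300:300+n.shape[1]]=n
cv2.imwrite("pics/crop.png",o)
E
```

```text
white
top (144, 193, 20, 21) 11.3 [0.4307 0.3177]
black
top (283, 199, 21, 22) 10.9 [ 0.4499 -0.0088]
bush
top (213, 214, 20, 20) 9.9 [0.4015 0.1501]
knob
top (346, 219, 19, 18) 9.7 [ 0.4215 -0.153 ]
nutS
side (276, 338, 28, 32) 16.4 [ 0.373  -0.3016]
knobS
side (288, 268, 23, 26) 12.9 [ 0.4202 -0.1573]
blackS
side (287, 225, 22, 20) 11.2 [ 0.4492 -0.0141]
bushS
side (255, 188, 19, 18) 9.6 [0.4019 0.1466]
red [[177, 99], [169, 141], [236, 149], [243, 105]] [[0.698, 0.303], [0.586, 0.304], [0.582, 0.14], [0.697, 0.138]] [0.6409 0.2214]
blue [[264, 118], [261, 162], [329, 166], [330, 121]] [[0.668, 0.083], [0.556, 0.078], [0.562, -0.082], [0.677, -0.076]] [0.6157 0.0007]
green [[358, 130], [353, 174], [422, 179], [425, 139]] [[0.661, -0.145], [0.549, -0.14], [0.554, -0.303], [0.656, -0.308]] [ 0.6047 -0.224 ]
```

View pics/crop.png

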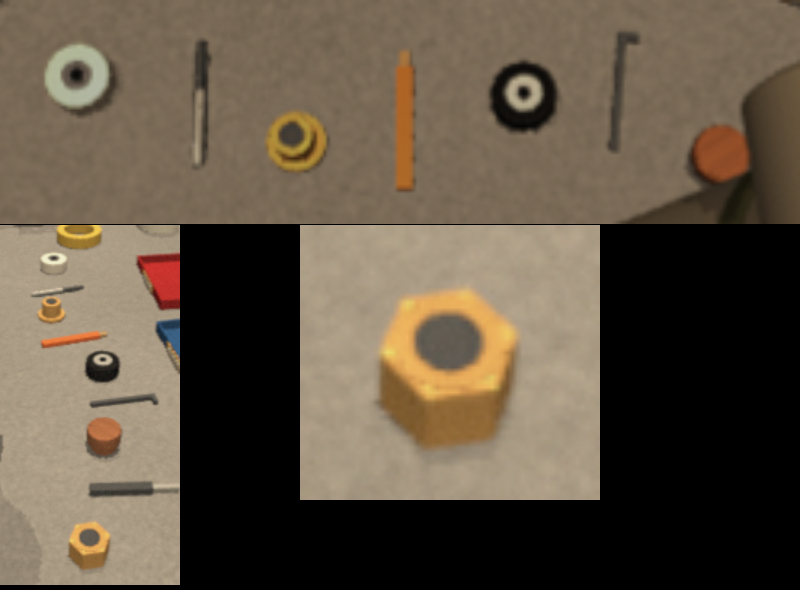

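The crop confirms all five choices: white wheel, bush, black wheel and knob in the top row, and the nut enlarged below. Next I'll work out the nut's centre and flat direction from its top-face corners at z=0.024.

```bash
python3 - <<'E'
from h import *
V=[(382,355),(407,302),(462,290),(516,335),(500,387),(425,398)]
P=np.array([plane("side",(260+(x-300)/5-.5,325+(y-225)/5-.5),.024)[:2] for x,y in V])
c=P.mean(0);d=P-c
print(P.round(4),c,np.hypot(*d.T).round(4))
a=np.angle(np.sum(np.exp(6j*np.arctan2(d[:,1],d[:,0]))))/6
print("corner dir",np.degrees(a),"flat normals mod60",(np.degrees(a)+30)%60)
print("bore",plane("side",(260+148/5-.5,325+117/5-.5),.024))
s=observe();print(s["position"].round(4))
E
```

```text
[[ 0.3532 -0.3021]
 [ 0.3638 -0.2847]
 [ 0.381  -0.2831]
 [ 0.3934 -0.3019]
 [ 0.3848 -0.3187]
 [ 0.3628 -0.3187]] [ 0.37317009 -0.30154827] [0.02   0.0193 0.02   0.0202 0.0207 0.02  ]
corner dir 1.5642000229856607 flat normals mod60 31.56420002298566
bore [ 0.3731104  -0.30090975  0.024     ]
[ 0.2381 -0.4956  0.231 ]
```

Request:
drive_tool:
  offset:
    - [0.857, -0.487, 0.54]
    - [0.857, -0.487, 0.54]
    - [0.857, -0.487, 0.54]
    - [0.857, -0.487, 0.54]
    - [0.857, -0.487, 0.54]
    - [0.857, -0.487, 0.54]
    - [0, 0, 0]
    - [0, 0, 0]
    - [0, 0, 0]
    - [0, 0, 0]
  turn:
    - [0, 0, 0]
    - [0, 0, 0]
    - [0, 0, 0]
    - [0, 0, 0]
    - [0, 0, 0]
    - [0, 0, -1]
    - [0, 0, -1]
    - [0, 0, -1]
    - [0, 0, -1]
    - [0, 0, -1]
  hand: [1, 1, 1, 1, 1, 1, 1, 1, 1, 1]
  newtons: 40

```text
time_s: 1.45
position: [0.3729, -0.3013, 0.1016]
tool_rot: [[0.561, 0.828, -0.0], [0.828, -0.561, 0.0], [0.0, -0.0, -1.0]]
ft_force: [0.8, 0.4, -0.0]
grip_width: 0.0855
gripper_force: 0.0
```

Request:
drive_tool:
  offset:
    - [0, 0, 0.6]
    - [0, 0, 0.6]
    - [0, 0, 0.5]
    - [0, 0, 0.4]
    - [0, 0, 0.34]
    - [0, 0, 0]
    - [0, 0, 0]
    - [0, 0, 0]
    - [0, 0, 0]
    - [0, 0, 0]
  turn:
    - [0, 0, -0.95]
    - [0, 0, 0]
    - [0, 0, 0]
    - [0, 0, 0]
    - [0, 0, 0]
    - [0, 0, 0]
    - [0, 0, 0]
    - [0, 0, 0]
    - [0, 0, 0]
    - [0, 0, 0]
  hand: [1, 1, 1, 1, 1, 1, 0, 0, 0, 0]
  newtons: 40

```text
time_s: 2.7
position: [0.3731, -0.3015, 0.0047]
tool_rot: [[0.479, 0.878, 0.001], [0.878, -0.479, -0.001], [-0.0, 0.001, -1.0]]
ft_force: [-1.2, 0.5, 5.0]
grip_width: 0.0351
gripper_force: 40.6
```

Request:
drive_tool:
  offset:
    - [0, 0, -0.3]
    - [0, 0, -0.5]
    - [0, 0, -0.6]
    - [0, 0, -0.6]
    - [0, 0, 0]
    - [0.826, 0.76, 0]
    - [0.826, 0.76, 0]
    - [0.826, 0.76, 0]
    - [0.826, 0.76, 0]
    - [0.826, 0.76, 0]
  turn:
    - [0, 0, 0]
    - [0, 0, -1]
    - [0, 0, -1]
    - [0, 0, -1]
    - [0, 0, -1]
    - [0, 0, -0.77]
    - [0, 0, 0]
    - [0, 0, 0]
    - [0, 0, 0]
    - [0, 0, 0]
  hand: [0, 0, 0, 0, 0, 0, 0, 0, 0, 0]

```text
time_s: 3.95
position: [0.5284, -0.1375, 0.0849]
tool_rot: [[0.0, 1.0, 0.0], [1.0, -0.0, -0.0], [-0.0, 0.0, -1.0]]
ft_force: [0.8, 0.3, -1.3]
grip_width: 0.0349
gripper_force: 40.3
```

```bash
python3 - <<'E'
from h import *
s=observe();print(s["position"].round(4),s["tool_rot"].round(3),s["grip_width"],s["gripper_force"])
E
```

```text
[ 0.5284 -0.1375  0.0849] [[ 0.  1.  0.]
 [ 1. -0. -0.]
 [-0.  0. -1.]] 0.03492269522311311 40.32111609354615
```

Request:
drive_tool:
  offset:
    - [0.837, 0.73, 0]
    - [0.837, 0.73, 0]
    - [0.837, 0.73, 0]
    - [0, 0, 0.5]
    - [0, 0, 0.5]
    - [0, 0, 0.5]
    - [0, 0, 0.3]
    - [0, 0, 0.12]
    - [0, 0, 0]
    - [0, 0, 0]
  turn:
    - [0, 0, 0]
    - [0, 0, 0]
    - [0, 0, 0]
    - [0, 0, 0]
    - [0, 0, 0]
    - [0, 0, 0]
    - [0, 0, 0]
    - [0, 0, 0]
    - [0, 0, 0]
    - [0, 0, 0]
  hand: [0, 0, 0, 0, 0, 0, 0, 0, 0, 0]

```text
time_s: 5.2
position: [0.6155, -0.0385, 0.0079]
tool_rot: [[0.0, 1.0, 0.001], [1.0, -0.0, -0.0], [-0.0, 0.001, -1.0]]
ft_force: [-0.1, -0.7, -1.6]
grip_width: 0.0349
gripper_force: 40.4
```

Request:
drive_tool:
  offset:
    - [0, 0, 0]
    - [0, 0, 0]
    - [0, 0, 0]
    - [0, 0, -0.5]
    - [0, 0, -1]
    - [-0.582, -0.972, -0.5]
    - [-0.582, -0.972, 0]
    - [-0.582, -0.972, 0]
    - [-0.582, -0.972, 0]
    - [-0.582, -0.972, 0]
  turn:
    - [0, 0, 0]
    - [0, 0, 0]
    - [0, 0, 0]
    - [0, 0, 0]
    - [0, 0, 0]
    - [0, 0, 0]
    - [0, 0, 0]
    - [0, 0, 0]
    - [0, 0, 0]
    - [0, 0, 0]
  hand: [0.6, 0.6, 0.6, 0.6, 0.6, 1, 1, 1, 1, 1]

```text
time_s: 6.45
position: [0.4196, -0.1553, 0.0875]
tool_rot: [[0.0, 1.0, 0.001], [1.0, -0.0, -0.0], [-0.0, 0.001, -1.0]]
ft_force: [0.5, -0.1, 0.5]
grip_width: 0.0854
gripper_force: 0.0
```

```bash
python3 - <<'E'
from h import *
cv2.imwrite("pics/a_s.png",get_image("side")); cv2.imwrite("pics/a_t.png",get_image("top"))
s=observe();print(s["position"].round(4),proj("top",(.6155,-.0385,.015)))
E
```

```text
[ 0.4182 -0.1558  0.0875] [312.2957892  143.53421665]
```

View pics/a_s.png

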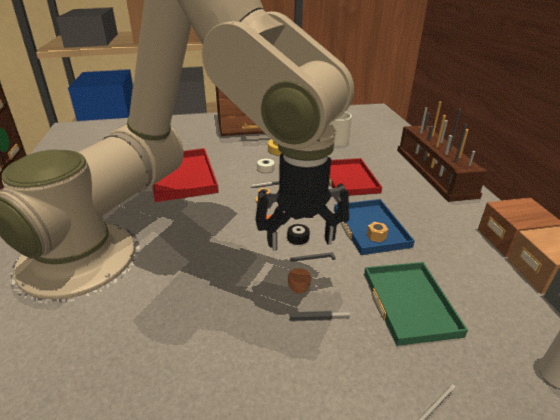

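View pics/a_t.png

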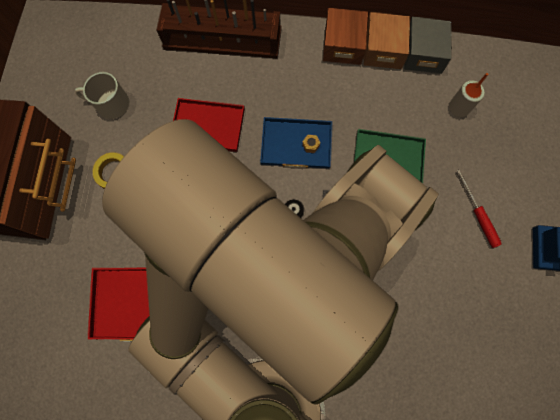

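The nut is flat in the blue tray at top (312,143), matching the predicted pixel. The knob is unmoved at side (299,281), with the gripper above it.

Request:
drive_tool:
  offset:
    - [0, 0.07, 0.5]
    - [0, 0, 0.5]
    - [0, 0, 0.5]
    - [0, 0, 0.3]
    - [0, 0, 0.14]
    - [0, 0, 0]
    - [0, 0, 0]
    - [0, 0, 0]
    - [0, 0, 0]
    - [0, 0, 0]
  turn:
    - [0, 0, 0]
    - [0, 0, 0]
    - [0, 0, 0]
    - [0, 0, 0]
    - [0, 0, 0]
    - [0, 0, 0]
    - [0, 0, 0]
    - [0, 0, 0]
    - [0, 0, 0]
    - [0, 0, 0]
  hand: [1, 1, 1, 1, 1, 1, 0, 0, 0, 0]
  newtons: 30

```text
time_s: 7.8
position: [0.4237, -0.1548, 0.0102]
tool_rot: [[0.0, 1.0, 0.001], [1.0, -0.0, -0.0], [-0.0, 0.001, -1.0]]
ft_force: [-0.6, 0.8, 5.5]
grip_width: 0.0408
gripper_force: 29.7
```

Request:
drive_tool:
  offset:
    - [0, 0, -0.4]
    - [0, 0, -0.8]
    - [0, 0, -0.8]
    - [0.942, 0.543, 0]
    - [0.942, 0.543, 0]
    - [0.942, 0.543, 0]
    - [0.942, 0.543, 0]
    - [0.942, 0.543, 0]
    - [0.942, 0.543, 0]
    - [0.942, 0.543, 0]
  turn:
    - [0, 0, 0]
    - [0, 0, 0]
    - [0, 0, 0]
    - [0, 0, 0]
    - [0, 0, 0]
    - [0, 0, 0]
    - [0, 0, 0]
    - [0, 0, 0]
    - [0, 0, 0]
    - [0, 0, 0]
  hand: [0, 0, 0, 0, 0, 0, 0, 0, 0, 0]

```text
time_s: 9.05
position: [0.5762, 0.1104, 0.0898]
tool_rot: [[0.0, 1.0, 0.0], [1.0, -0.0, -0.0], [-0.0, 0.0, -1.0]]
ft_force: [0.4, -0.3, 0.5]
grip_width: 0.0405
gripper_force: 30.6
```

Request:
drive_tool:
  offset:
    - [0.942, 0.543, 0]
    - [0.942, 0.543, 0]
    - [0.942, 0.543, 0]
    - [0, 0, 0.4]
    - [0, 0, 0.6]
    - [0, 0, 0.5]
    - [0, 0, 0.3]
    - [0, 0, 0.12]
    - [0, 0, 0]
    - [0, 0, 0]
  turn:
    - [0, 0, 0]
    - [0, 0, 0]
    - [0, 0, 0]
    - [0, 0, 0]
    - [0, 0, 0]
    - [0, 0, 0]
    - [0, 0, 0]
    - [0, 0, 0]
    - [0, 0, 0]
    - [0, 0, 0]
  hand: [0, 0, 0, 0, 0, 0, 0, 0, 0, 0]

```text
time_s: 10.3
position: [0.6411, 0.2219, 0.0134]
tool_rot: [[0.001, 1.0, 0.001], [1.0, -0.001, 0.0], [0.0, 0.001, -1.0]]
ft_force: [0.3, 0.9, 0.1]
grip_width: 0.0407
gripper_force: 30.6
```

Request:
drive_tool:
  offset:
    - [0, 0, 0]
    - [0, 0, 0]
    - [0, 0, -0.5]
    - [0, 0, -1]
    - [0.4, -0.877, -0.4]
    - [0.4, -0.877, 0]
    - [0.4, -0.877, 0]
    - [0.4, -0.877, 0]
    - [0.4, -0.877, 0]
    - [0.4, -0.877, 0]
  turn:
    - [0, 0, 0]
    - [0, 0, 0]
    - [0, 0, 0]
    - [0, 0, 0]
    - [0, 0, 0]
    - [0, 0, 0]
    - [0, 0, 0]
    - [0, 0, 0]
    - [0, 0, 0]
    - [0, 0, 0]
  hand: [0.68, 0.68, 0.68, 0.68, 0.68, 1, 1, 1, 1, 1]

```text
time_s: 11.55
position: [0.4294, 0.3186, 0.0891]
tool_rot: [[0.0, 1.0, 0.0], [1.0, -0.0, 0.0], [0.0, 0.0, -1.0]]
ft_force: [-0.1, 1.1, -0.5]
grip_width: 0.0856
gripper_force: 0.0
```

```bash
python3 - <<'E'
from h import *
cv2.imwrite("pics/b_t.png",get_image("top"));cv2.imwrite("pics/b_s.png",get_image("side"))
s=observe();print(s["position"].round(4),proj("side",(.4307,.3177,.022)))
E
```

```text
[0.4274 0.3192 0.0891] [265.18272502 160.02878941]
```

View pics/b_t.png

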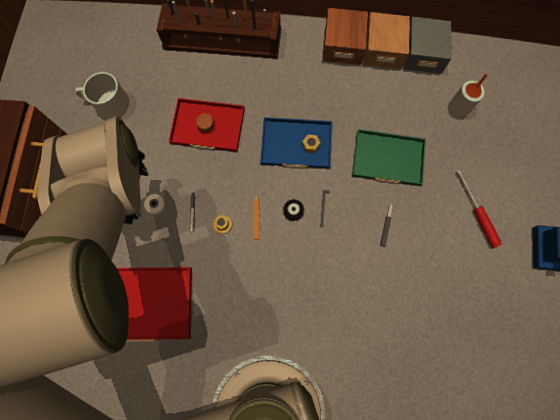

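View pics/b_s.png

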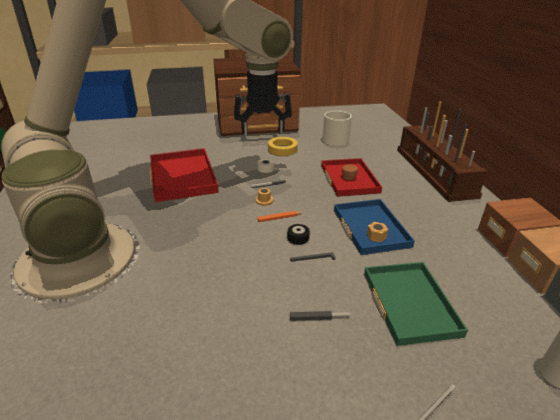

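The knob is flat in the red tray at top (205,123) and the nut is still in blue. The gripper is above the white wheel, which is at side (265,165).

Request:
drive_tool:
  offset:
    - [-0.04, 0.08, 0.5]
    - [0, 0, 0.6]
    - [0, 0, 0.5]
    - [0, 0, 0.35]
    - [0, 0, 0.18]
    - [0, 0, 0]
    - [0, 0, 0]
    - [0, 0, 0]
    - [0, 0, 0]
    - [0, 0, 0]
  turn:
    - [0, 0, 0]
    - [0, 0, 0]
    - [0, 0, 0]
    - [0, 0, 0]
    - [0, 0, 0]
    - [0, 0, 0]
    - [0, 0, 0]
    - [0, 0, 0]
    - [0, 0, 0]
    - [0, 0, 0]
  hand: [1, 1, 1, 1, 1, 1, 0, 0, 0, 0]
  newtons: 40

```text
time_s: 12.9
position: [0.4338, 0.3166, 0.0045]
tool_rot: [[0.0, 1.0, 0.001], [1.0, -0.0, 0.0], [0.0, 0.001, -1.0]]
ft_force: [-1.9, 0.6, 5.9]
grip_width: 0.0464
gripper_force: 40.5
```

Request:
drive_tool:
  offset:
    - [0, 0, -0.4]
    - [0, 0, -0.8]
    - [0, 0, -0.8]
    - [-0.894, 0.306, 0]
    - [-0.894, 0.306, 0]
    - [-0.894, 0.306, 0]
    - [-0.894, 0.306, 0]
    - [-0.894, 0.306, 0]
    - [-0.894, 0.306, 0]
    - [-0.894, 0.306, 0]
  turn:
    - [0, 0, 0]
    - [0, 0, 0]
    - [0, 0, 0]
    - [0, 0, 0]
    - [0, 0, 0]
    - [0, 0, 0]
    - [0, 0, 0]
    - [0, 0, 0]
    - [0, 0, 0]
    - [0, 0, 0]
  hand: [0, 0, 0, 0, 0, 0, 0, 0, 0, 0]

```text
time_s: 14.15
position: [0.5195, 0.065, 0.084]
tool_rot: [[0.0, 1.0, 0.0], [1.0, -0.0, 0.0], [0.0, 0.0, -1.0]]
ft_force: [0.5, 1.0, -2.1]
grip_width: 0.0465
gripper_force: 41.2
```

Request:
drive_tool:
  offset:
    - [-0.894, 0.306, 0]
    - [-0.894, 0.306, 0]
    - [-0.894, 0.306, 0]
    - [-0.894, 0.306, 0]
    - [-0.894, 0.306, 0]
    - [-0.894, 0.306, 0]
    - [-0.894, 0.306, 0]
    - [0, 0, 0]
    - [0, 0, 0.5]
    - [0, 0, 0.5]
  turn:
    - [0, 0, 0]
    - [0, 0, 0]
    - [0, 0, 0]
    - [0, 0, 0]
    - [0, 0, 0]
    - [0, 0, 0]
    - [0, 0, 0]
    - [0, 0, 0]
    - [0, 0, 0]
    - [0, 0, 0]
  hand: [0, 0, 0, 0, 0, 0, 0, 0, 0, 0]

```text
time_s: 15.4
position: [0.6045, -0.1833, 0.0435]
tool_rot: [[-0.0, 1.0, 0.0], [1.0, 0.0, 0.0], [0.0, 0.0, -1.0]]
ft_force: [-0.0, -0.1, -1.2]
grip_width: 0.0464
gripper_force: 41.3
```

Request:
drive_tool:
  offset:
    - [0, 0, 0.5]
    - [0, 0, 0.3]
    - [0, 0, 0.1]
    - [0, 0, 0]
    - [0, 0, 0]
    - [0, 0, 0]
    - [0, 0, 0]
    - [0, 0, -0.5]
    - [0, 0, -0.8]
    - [0, 0, -0.7]
  turn:
    - [0, 0, 0]
    - [0, 0, 0]
    - [0, 0, 0]
    - [0, 0, 0]
    - [0, 0, 0]
    - [0, 0, 0]
    - [0, 0, 0]
    - [0, 0, 0]
    - [0, 0, 0]
    - [0, 0, 0]
  hand: [0, 0, 0, 0, 0.72, 0.72, 0.72, 0.72, 0.72, 0.72]

```text
time_s: 16.65
position: [0.6049, -0.1843, 0.0889]
tool_rot: [[0.0, 1.0, 0.0], [1.0, -0.0, -0.0], [-0.0, 0.0, -1.0]]
ft_force: [-0.3, 0.8, -0.2]
grip_width: 0.0613
gripper_force: 0.0
```

```bash
python3 - <<'E'
from h import *
t=get_image("top");s=get_image("side");cv2.imwrite("pics/c_s.png",s);cv2.imwrite("pics/c_t.png",t)
o=observe();print(o["position"].round(4))
for n,im,box,lo,hi,z in[("top",t,(275,192,312,228),(0,0,0),(180,255,60),.011),("side",s,(280,220,315,248),(0,0,0),(180,255,60),.011),("top",t,(205,208,242,242),(10,90,60),(35,255,255),.008)]:
    (x,y),r=cv2.minEnclosingCircle(blob(im,box,lo,hi));print(n,x,y,r,plane(n,(x,y),z)[:2].round(4))
E
```

```text
[ 0.6061 -0.1848  0.0909]
top 280.0 224.0 5.831051826477051 [0.4138 0.0175]
side 297.8453674316406 234.2188720703125 11.41733169555664 [ 0.4497 -0.015 ]
top 219.0 224.5 21.639184951782227 [0.3987 0.1571]
```

View pics/c_s.png

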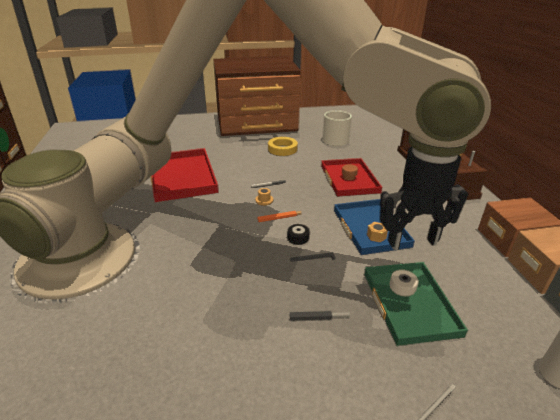

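The white wheel is flat in the green tray at side (403,283). The black wheel is unmoved at (298,234).

Request:
drive_tool:
  offset:
    - [0.875, -0.78, 0]
    - [0.875, -0.78, 0]
    - [0.875, -0.78, 0]
    - [0.875, -0.78, 0]
    - [0.875, -0.78, 0]
    - [0, 0, 0]
    - [0, 0, 0.5]
    - [0, 0, 0.5]
    - [0, 0, 0]
    - [0, 0, 0]
  turn:
    - [0, 0, 0]
    - [0, 0, 0]
    - [0, 0, 0]
    - [0, 0, 0]
    - [0, 0, 0]
    - [0, 0, 0]
    - [0, 0, 0]
    - [0, 0, 0]
    - [0, 0, 0]
    - [0, 0, 0]
  hand: [1, 1, 1, 1, 1, 1, 1, 1, 1, 1]

```text
time_s: 18.0
position: [0.4495, -0.0096, 0.048]
tool_rot: [[0.001, 1.0, 0.001], [1.0, -0.001, -0.0], [-0.0, 0.001, -1.0]]
ft_force: [-0.6, -0.5, 0.7]
grip_width: 0.0852
gripper_force: 0.0
```

Request:
drive_tool:
  offset:
    - [0, 0, 0.5]
    - [0, 0, 0.4]
    - [0, 0, 0.18]
    - [0, 0, 0]
    - [0, 0, 0]
    - [0, 0, 0]
    - [0, 0, 0]
    - [0, 0, 0]
    - [0, 0, 0]
    - [0, 0, 0]
  turn:
    - [0, 0, 0]
    - [0, 0, 0]
    - [0, 0, 0]
    - [0, 0, 0]
    - [0, 0, 0]
    - [0, 0, 0]
    - [0, 0, 0]
    - [0, 0, 0]
    - [0, 0, 0]
    - [0, 0, 0]
  hand: [1, 1, 1, 1, 0, 0, 0, 0, 0, 0]
  newtons: 40

```text
time_s: 19.25
position: [0.4492, -0.0092, 0.0053]
tool_rot: [[0.0, 1.0, 0.001], [1.0, -0.0, -0.0], [-0.0, 0.001, -1.0]]
ft_force: [-0.9, 0.2, 8.7]
grip_width: 0.0466
gripper_force: 39.8
```

Request:
drive_tool:
  offset:
    - [0, 0, -0.4]
    - [0, 0, -0.8]
    - [0, 0, -0.8]
    - [-0.91, 0.557, 0]
    - [-0.91, 0.557, 0]
    - [-0.91, 0.557, 0]
    - [-0.91, 0.557, 0]
    - [-0.91, 0.557, 0]
    - [-0.91, 0.557, 0]
    - [-0.91, 0.557, 0]
  turn:
    - [0, 0, 0]
    - [0, 0, 0]
    - [0, 0, 0]
    - [0, 0, 0]
    - [0, 0, 0]
    - [0, 0, 0]
    - [0, 0, 0]
    - [0, 0, 0]
    - [0, 0, 0]
    - [0, 0, 0]
  hand: [0, 0, 0, 0, 0, 0, 0, 0, 0, 0]

```text
time_s: 20.5
position: [0.6052, -0.2651, 0.0845]
tool_rot: [[0.0, 1.0, -0.0], [1.0, -0.0, 0.0], [0.0, -0.0, -1.0]]
ft_force: [0.2, 0.3, -0.4]
grip_width: 0.0463
gripper_force: 41.5
```

Request:
drive_tool:
  offset:
    - [0, 0, 0]
    - [0, 0, 0.6]
    - [0, 0, 0.6]
    - [0, 0, 0.4]
    - [0, 0, 0.3]
    - [0, 0, 0]
    - [0, 0, 0]
    - [0, 0, 0]
    - [0, 0, 0]
    - [0, 0, 0]
  turn:
    - [0, 0, 0]
    - [0, 0, 0]
    - [0, 0, 0]
    - [0, 0, 0]
    - [0, 0, 0]
    - [0, 0, 0]
    - [0, 0, 0]
    - [0, 0, 0]
    - [0, 0, 0]
    - [0, 0, 0]
  hand: [0, 0, 0, 0, 0, 0, 0, 0, 0, 0]

```text
time_s: 21.75
position: [0.6048, -0.264, 0.0086]
tool_rot: [[0.0, 1.0, 0.0], [1.0, -0.0, -0.0], [-0.0, 0.0, -1.0]]
ft_force: [-0.6, 0.7, -0.1]
grip_width: 0.0466
gripper_force: 43.8
```

Request:
drive_tool:
  offset:
    - [0, 0, 0]
    - [0, 0, 0]
    - [0, 0, -0.5]
    - [0, 0, -0.9]
    - [0, 0, -0.6]
    - [0.942, -0.463, 0]
    - [0.942, -0.463, 0]
    - [0.942, -0.463, 0]
    - [0.942, -0.463, 0]
    - [0.942, -0.463, 0]
  turn:
    - [0, 0, 0]
    - [0, 0, 0]
    - [0, 0, 0]
    - [0, 0, 0]
    - [0, 0, 0]
    - [0, 0, 0]
    - [0, 0, 0]
    - [0, 0, 0]
    - [0, 0, 0]
    - [0, 0, 0]
  hand: [0.72, 0.72, 0.72, 0.72, 0.72, 1, 1, 1, 1, 1]

```text
time_s: 23.0
position: [0.5116, -0.0744, 0.0887]
tool_rot: [[0.001, 1.0, 0.001], [1.0, -0.001, -0.0], [-0.0, 0.001, -1.0]]
ft_force: [1.0, -0.1, -0.2]
grip_width: 0.0855
gripper_force: 0.0
```

Request:
drive_tool:
  offset:
    - [0.942, -0.463, 0]
    - [0.942, -0.463, 0]
    - [0.942, -0.463, 0]
    - [0.942, -0.463, 0]
    - [0.942, -0.463, 0]
    - [0.942, -0.463, 0]
    - [0, 0, 0]
    - [0, 0, 0.5]
    - [0, 0, 0]
    - [0, 0, 0]
  turn:
    - [0, 0, 0]
    - [0, 0, 0]
    - [0, 0, 0]
    - [0, 0, 0]
    - [0, 0, 0]
    - [0, 0, 0]
    - [0, 0, 0]
    - [0, 0, 0]
    - [0, 0, 0]
    - [0, 0, 0]
  hand: [1, 1, 1, 1, 1, 1, 1, 1, 1, 1]

```text
time_s: 24.25
position: [0.4018, 0.1501, 0.069]
tool_rot: [[0.001, 1.0, 0.001], [1.0, -0.001, 0.0], [0.0, 0.001, -1.0]]
ft_force: [-0.8, -0.3, 0.2]
grip_width: 0.0854
gripper_force: 0.0
```

Request:
drive_tool:
  offset:
    - [0, 0, 0.5]
    - [0, 0, 0.5]
    - [0, 0, 0.35]
    - [0, 0, 0.15]
    - [0, 0, 0]
    - [0, 0, 0]
    - [0, 0, 0]
    - [0, 0, 0]
    - [0, 0, 0]
    - [0, 0, 0]
  turn:
    - [0, 0, 0]
    - [0, 0, 0]
    - [0, 0, 0]
    - [0, 0, 0]
    - [0, 0, 0]
    - [0, 0, 0]
    - [0, 0, 0]
    - [0, 0, 0]
    - [0, 0, 0]
    - [0, 0, 0]
  hand: [1, 1, 1, 1, 1, 0, 0, 0, 0, 0]
  newtons: 40

```text
time_s: 25.5
position: [0.4013, 0.1506, 0.009]
tool_rot: [[0.0, 1.0, 0.001], [1.0, -0.0, 0.0], [0.0, 0.001, -1.0]]
ft_force: [-1.4, -0.5, 4.9]
grip_width: 0.0289
gripper_force: 39.0
```

Request:
drive_tool:
  offset:
    - [0, 0, -0.4]
    - [0, 0, -0.8]
    - [0, 0, -0.8]
    - [-0.465, 0.895, 0]
    - [-0.465, 0.895, 0]
    - [-0.465, 0.895, 0]
    - [-0.465, 0.895, 0]
    - [-0.465, 0.895, 0]
    - [-0.465, 0.895, 0]
    - [0, 0, 0]
  turn:
    - [0, 0, 0]
    - [0, 0, 0]
    - [0, 0, 0]
    - [0, 0, 0]
    - [0, 0, 0]
    - [0, 0, 0]
    - [0, 0, 0]
    - [0, 0, 0]
    - [0, 0, 0]
    - [0, 0, 0]
  hand: [0, 0, 0, 0, 0, 0, 0, 0, 0, 0]

```text
time_s: 26.75
position: [0.6174, 0.0374, 0.0877]
tool_rot: [[0.002, 1.0, 0.0], [1.0, -0.002, -0.0], [-0.0, 0.0, -1.0]]
ft_force: [-0.6, -0.1, -1.0]
grip_width: 0.0283
gripper_force: 40.0
```

Request:
drive_tool:
  offset:
    - [0, 0, 0.6]
    - [0, 0, 0.6]
    - [0, 0, 0.4]
    - [0, 0, 0.2]
    - [0, 0, 0.12]
    - [0, 0, 0]
    - [0, 0, 0]
    - [0, 0, 0]
    - [0, 0, 0]
    - [0, 0, 0]
  turn:
    - [0, 0, 0]
    - [0, 0, 0]
    - [0, 0, 0]
    - [0, 0, 0]
    - [0, 0, 0]
    - [0, 0, 0]
    - [0, 0, 0]
    - [0, 0, 0]
    - [0, 0, 0]
    - [0, 0, 0]
  hand: [0, 0, 0, 0, 0, 0, 0, 0, 0, 0]

```text
time_s: 28.0
position: [0.6161, 0.0389, 0.0121]
tool_rot: [[0.0, 1.0, 0.001], [1.0, -0.0, -0.0], [-0.0, 0.001, -1.0]]
ft_force: [-0.9, 0.7, 1.8]
grip_width: 0.0283
gripper_force: 40.2
```

Next I'll release the bush, lift and back away towards the robot.

Request:
drive_tool:
  offset:
    - [0, 0, 0]
    - [0, 0, 0]
    - [0, 0, 0]
    - [0, 0, -0.5]
    - [0, 0, -1]
    - [0, 0, -1]
    - [0, -0.9, -0.3]
    - [0, -0.9, 0]
    - [0, -0.9, 0]
    - [0, -0.9, 0]
  turn:
    - [0, 0, 0]
    - [0, 0, 0]
    - [0, 0, 0]
    - [0, 0, 0]
    - [0, 0, 0]
    - [0, 0, 0]
    - [0, 0, 0]
    - [0, 0, 0]
    - [0, 0, 0]
    - [0, 0, 0]
  hand: [0.6, 0.6, 0.6, 0.6, 0.6, 0.6, 0.6, 0.6, 0.6, 0.6]

```text
time_s: 29.25
position: [0.4708, 0.039, 0.1238]
tool_rot: [[0.0, 1.0, 0.0], [1.0, -0.0, -0.0], [-0.0, 0.0, -1.0]]
ft_force: [-0.2, -0.4, -0.7]
grip_width: 0.0514
gripper_force: 0.0
```

```bash
python3 - <<'E'
from h import *
t=get_image("top");s=get_image("side")
o=np.zeros((600,800,3),np.uint8);a=cv2.resize(t[90:195,160:435],None,fx=2.4,fy=2.4);o[:252,:660]=a
b=cv2.resize(s[150:350,310:475],None,fx=1.7,fy=1.7);o[255:255+340,:b.shape[1]]=b
cv2.imwrite("pics/d.png",o)
E
```

```text
(no output)
```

View pics/d.png

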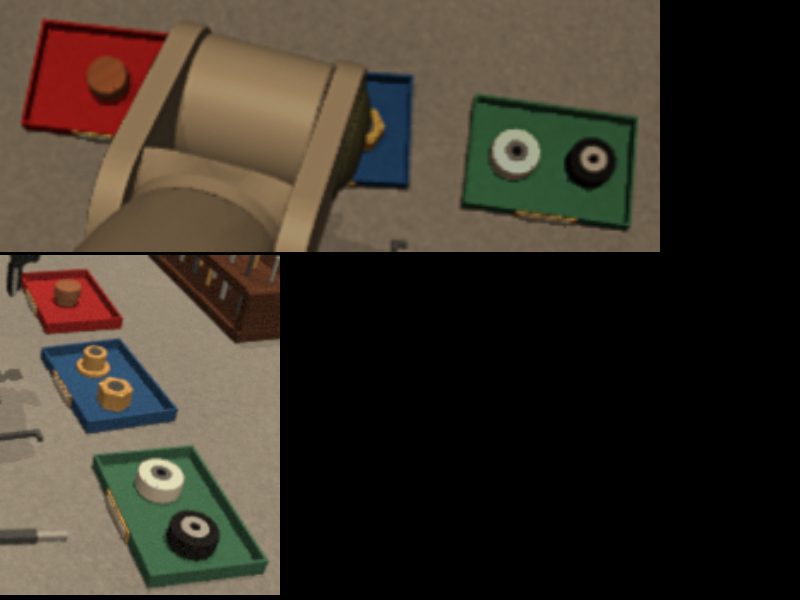

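All five parts stand flat in the right trays: in the crop, the knob is at (67,292), bush (94,362), nut (115,394), white wheel (160,480) and black wheel (193,535). The arm is clear of everything.

```bash
python3 -c "
from rig import *
print(env.close_job())"
```

```text
the job is handed in; nothing more can be done
None
```

All five parts are sorted: both wheels in green, nut and bush in blue, knob in the smaller red tray, all flat and released in the final picture; handed in at about 29 s, and no verdict was returned.

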